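Put three containers back on their own coasters

TASK

The glass jar, the square tin and the hexagonal wooden caddy are standing on each other's cork coasters: rearrange them so that each stands upright in the middle of the coaster of its own shape (round jar on the round one, square tin on the square one, hexagonal caddy on the hexagonal one). Use the empty wooden board as the halfway place: stand one container in the middle of it and let go of it there, and never stand a container on the bare concrete. Keep the containers upright, set them down rather than dropping them, and leave the bowl, the funnel and the teaspoon where they are.

Things in the scene. Friction and masses are not known exactly. Their poses are not given: they have to be found in the camera images.
- jar: Loose round glass jar with a metal screw lid, shut and upright; body 56 mm in diameter up to 62 mm high, lid 52 mm in diameter, 82 mm high overall, 0.2 to 0.36 kg. Origin at the centre of its underside, z up along its axis. Grip its body from above, anywhere round it.
- tin: Loose square steel tin, 55 x 55 mm, 78 mm high with its darker closed lid of the same width, 0.15 to 0.29 kg. Origin at the centre of its underside, z up, x and y square to its side faces. Yaw at the start is arbitrary.
- caddy: Loose hexagonal wooden caddy, 55 mm across flats (63.5 mm across corners), straight-sided up to 72 mm, then a smaller fixed lid with a 16 mm knob, 90 mm high overall, 0.17 to 0.33 kg. Origin at the centre of its underside, z up; its x axis is square to a pair of flats (the others are at 60 degrees). Yaw at the start is arbitrary.
- coaster_round: Fixed round cork coaster, 120 mm in diameter, 10 mm thick, lying on the concrete; the jar's place. Origin at the centre of its underside.
- coaster_square: Fixed square cork coaster, 112 x 112 mm, 10 mm thick; the tin's place. Origin at the centre of its underside, x and y square to its edges.
- coaster_hex: Fixed hexagonal cork coaster, 114 mm across flats, 10 mm thick; the caddy's place. Origin at the centre of its underside, x square to a pair of flats.
- board: Fixed small rectangular wooden board, 150 mm along its x, 110 mm along its y, 12 mm thick, empty at the start: the halfway place. Origin at the centre of its underside.
- bowl: Bystander: loose orange plastic bowl, 124 mm across the rim, 50 mm high, standing on the concrete. Origin at the centre of its underside.
- funnel: Bystander: loose white plastic funnel standing mouth down, 96 mm across, 110 mm high, spout up. Origin at the centre of its underside.
- teaspoon: Bystander: loose steel teaspoon, 140 mm long, lying flat along its x axis on the concrete. Origin near its middle.
Things that resemble listed ones, but are neither listed nor needed, are in the scene too. What is shaped like the tin but red is not meant.

How it is judged:
On the way:
1. one of the three containers stands, let go, on the wooden board (within 40 mm of its middle) (((horizontal distance between jar and board below 0.04 m and height (world z) of jar between 0.009 and 0.016 m and angle between jar's own z axis and vertical below 0.1 rad and linear speed of jar below 0.02 m/s and angular speed of jar below 0.2 rad/s and contact force between jar and the fingers below 0.1 N) or (horizontal distance between tin and board below 0.04 m and height (world z) of tin between 0.009 and 0.016 m and angle between tin's own z axis and vertical below 0.1 rad and linear speed of tin below 0.02 m/s and angular speed of tin below 0.2 rad/s and contact force between tin and the fingers below 0.1 N) or (horizontal distance between caddy and board below 0.04 m and height (world z) of caddy between 0.009 and 0.016 m and angle between caddy's own z axis and vertical below 0.1 rad and linear speed of caddy below 0.02 m/s and angular speed of caddy below 0.2 rad/s and contact force between caddy and the fingers below 0.1 N))), for 0.2 s.
At the end, for the whole second after the job is handed in: Jar on the round, tin on the square and caddy on the hexagonal coaster, each within 15 mm of the coaster's middle, resting on it, upright within 0.1 rad, let go and at rest (horizontal distance between jar and coaster_round below 0.015 m and height (world z) of jar between 0.007 and 0.014 m and angle between each of jar, tin, caddy's own z axis and vertical below 0.1 rad and linear speed of each of jar, tin, caddy below 0.02 m/s and angular speed of each of jar, tin, caddy below 0.2 rad/s and contact force between each of jar, tin, caddy and the fingers below 0.1 N and horizontal distance between tin and coaster_square below 0.015 m and height (world z) of tin between 0.007 and 0.014 m and horizontal distance between caddy and coaster_hex below 0.015 m and height (world z) of caddy between 0.007 and 0.014 m); the robot touches nothing.
It fails at once if a bystander (bowl, funnel or teaspoon) is moved by more than 20 mm (distance of any of bowl, funnel, teaspoon from where it was at the start of the episode above 0.02 m).
It fails at once if a container is tipped by more than 0.6 rad (angle between any of jar, tin, caddy's own z axis and vertical above 0.6 rad).
It fails at once if a container stands on the bare concrete (height (world z) of any of jar, tin, caddy below 0.004 m).
It fails at once if a container is dropped (falls freely more than 20 mm above its support) ((height (world z) of jar above 0.03 m and linear speed of jar above 0.3 m/s and contact force between jar and anything else below 0.01 N) or (height (world z) of tin above 0.03 m and linear speed of tin above 0.3 m/s and contact force between tin and anything else below 0.01 N) or (height (world z) of caddy above 0.03 m and linear speed of caddy above 0.3 m/s and contact force between caddy and anything else below 0.01 N)).
It also fails if it takes over 112 s, if anything falls off the work surface, if the arm or the gripper's body presses on something with over 40 N, if the wrist force passes 120 N, or if a joint passes its speed limit or range.

ROBOT

A 7-joint arm with a two-finger parallel gripper is mounted at the origin on the work surface. World frame = base frame: x ahead of the robot, y to its left, z up, the work surface at z = 0. Lengths are in m, angles in rad, forces in N, time in s.
With the tool pointing down it reaches from about 0.4 to 0.9 m from the base axis. Payload 5.6 kg.
Tool frame: the origin (TCP) lies between the finger pads; the fingertips stand 19 mm ahead of it and the grasp point (between the pads) is the TCP; z points along the fingers, x is the direction in which the jaws open and shut, and the axes are right-handed (so a half turn about z gives the same grasp; the last joint's range is limited). The gripper opens to 92 mm and grips with 3 to 60 N. Pads are 20 mm wide; open, the fingers measure 128 mm over their backs; the gripper's body (75 mm by 189 mm) begins 69 mm behind the grasp point.
Start: joints at [1.16, 0.468, -0.012, 1.603, 0.006, 1.071, -0.056], TCP at [0.234, -0.607, 0.234] pointing down, gripper open.
Joint ranges: [-2.53, 2.53], [-0.31, 2.02], [-1.57, 1.55], [0.28, 2.44], [-1.29, 4.43], [0.15, 1.84], [-2.92, 2.92]. Speed limits (rad/s): [2.57, 2.57, 3.14, 3.14, 3.14, 3.14, 3.14].

INTERFACE

Orientations are given as a 3x3 rotation matrix whose columns are the frame's x, y, z axes.
In Python, from station import r gives the robot as it stands.
- The arm moves only by the tool carry_out, never from a script. Its argument "steps" is a list that holds one entry, the list of rows, each a list of 4 numbers: the shift along the tool's x, y, z in mm, then the turn about the tool's z in degrees. A call has 1 to 20 rows; each row is the pose to reach, as a shift and turn from the pose commanded when the call began, along the tool's axes at that moment; what a row does not reach only later rows make up. A row lasts 1/8 s, in which the tool goes at most 62.5 mm and 10.7 degrees, less where a joint would pass 70% of its speed; a pose out of reach is approached as far as the arm can. A call with a gripper value outside its range is refused whole. "claw" is the opening in per cent of the stroke, from 0 (shut) to 100 (fully open), set as the call begins (left out, the last holds). The fingers move at their own pace and stop on an object; the grip force is fixed at half the most. Time passes only in rows, so rows that repeat a pose let the fingers close. It gives the time, the measured TCP pose, the force and the opening at its end, in the units of the state.
- r.state(): the state, without advancing time (a new reading comes with each control period).
- r.grab_frame(name): name is "scene" or "top" or "wrist"; returns a dict with "frame" (420x560x3 uint8, red, green, blue), "range_z" (420x560 float32, m along the optical axis (not along the pixel's ray), 0 where there is no reading), "fx", "fy", "cx", "cy" (pixels), "D" ([k1, k2, p1, p2, k3] as OpenCV has them; the pictures are not rectified), "origin" and "orientation" of the camera in the world; the wrist camera has in their place "T_tool_cam" (4x4, takes a point from camera to tool coordinates, whose origin is the TCP and whose axes are the tool frame's). Camera axes: x right, y down, z forward; pixel columns grow to the right and rows downward; lengths in m; the calibration is good to about 2 mm. A picture is of the moment at which its call begins: read the wrist's pose just before it.
- r.close_job(): hands the job in, once; it reports no verdict.
The state is a dict: "time": time; "q": joint angles; "qd": joint speeds; "effort": joint torques, N m; "eef_pos": TCP position; "tcp_rot": TCP orientation; "force": force on the tool from outside, world axes, zero at the start; "moment": the same for the moment, N m; "width": finger opening in m.
Only numpy, scipy, OpenCV 4.12 (cv2) and the standard library are available. Lean on these libraries where they do the work, as an engineer would, in place of code of your own. Each camera call takes 0.05 s, during which the arm holds its last target.

## Working session

There is one attempt and no reset: what is moved stays moved. The work goes in short steps, Python scripts to look and compute and a tool call to move; the robot and the scene stay as the last step left them, time stands still between calls to the robot, and variables do not carry over. Pictures are saved under pics/ and viewed, and the job is handed in when it is done.

Besides the shell and the picture viewer there is one more tool, called in YAML: its name, and indented under it one key for each argument. carry_out: Moves the arm, as the interface text tells. Its arguments: {"type":"object","properties":{"steps":{"type":"array","items":{"type":"array","items":{"type":"array","items":{"type":"number"}}}},"claw":{"type":"number"}},"required":["steps"]}

```bash
mkdir -p pics; ls; cat > h.py <<'E'
import numpy as np, cv2
from station import r
def grab(n,fn=None):
    s=r.state(); f=r.grab_frame(n)
    if fn: cv2.imwrite('pics/'+fn+'.png',f['frame'][:,:,::-1])
    K=np.array([[f['fx'],0,f['cx']],[0,f['fy'],f['cy']],[0,0,1.]]);D=np.array(f['D'],float)
    if n=='wrist':
        T=np.array(f['T_tool_cam']);R=np.array(s['tcp_rot']);o=np.array(s['eef_pos'])+R@T[:3,3];R=R@T[:3,:3]
    else: o=np.array(f['origin']);R=np.array(f['orientation'])
    return dict(img=f['frame'],rz=f['range_z'],K=K,D=D,o=o,R=R,s=s)
def rays(c,px):
    u=cv2.undistortPoints(np.array(px,float).reshape(-1,1,2),c['K'],c['D']).reshape(-1,2)
    return np.c_[u,np.ones(len(u))]@c['R'].T
def onplane(c,px,z):
    d=rays(c,px); return c['o']+d*((z-c['o'][2])/d[:,2])[:,None]
def cloud(c):
    v,u=np.mgrid[0:420,0:560]; px=np.c_[u.ravel(),v.ravel()]
    return (c['o']+rays(c,px)*c['rz'].ravel()[:,None].astype(float)).reshape(420,560,3)
E
python3 - <<'E'
from h import *
for n in('scene','top','wrist'):
    c=grab(n,n+'0'); print(n,c['o'],c['R'].round(3).tolist(),c['K'][0,0],(c['rz']>0).mean())
s=r.state();print(s['time'],s['eef_pos'],np.array(s['tcp_rot']).round(3).tolist(),s['width'])
E
```

```text
pics
scene [ 1.18576413 -0.04597382  0.8009105 ] [[0.077, 0.76, -0.645], [0.997, -0.069, 0.038], [-0.016, -0.646, -0.763]] 430.7805133463843 0.9959778911564626
top [0.48928702 0.00230162 0.84973421] [[-0.012, -0.993, 0.119], [-1.0, 0.014, 0.018], [-0.02, -0.118, -0.993]] 401.17684234318386 0.9962159863945578
wrist [ 0.3040617  -0.57819559  0.38347583] [[0.359, -0.898, -0.253], [-0.933, -0.346, -0.097], [-0.001, 0.271, -0.963]] 317.77820029395286 0.9958928571428571
0.15 [ 0.23352592 -0.60617273  0.23286131] [[0.359, -0.933, -0.001], [-0.933, -0.359, 0.001], [-0.001, 0.0, -1.0]] 0.09176119594805505
```

View pics/top0.png

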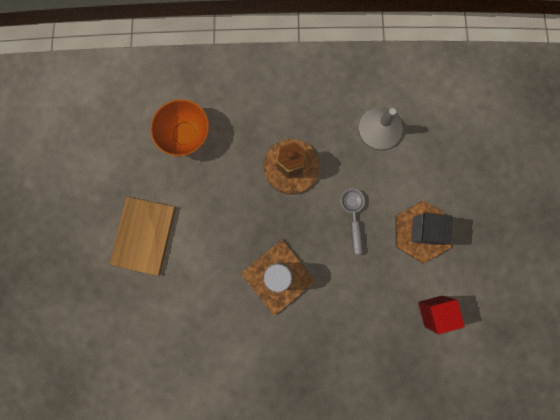

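View pics/scene0.png

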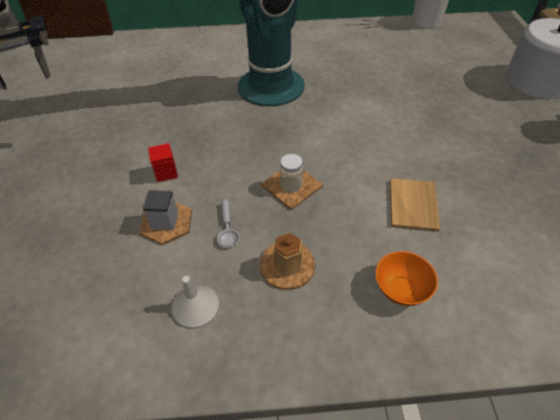

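The top view has the jar on the square coaster (278,278), the caddy on the round one (291,165) and the tin on the hexagonal one (434,230). The board is empty at (143,236). The bowl is at (181,129), the funnel at (381,127), the spoon at (355,220) and the red decoy at (442,315). Next I measure them.

```bash
cat > m.py <<'E'
from h import *
import sys
def hullinfo(P):
    P=P.astype(np.float32); h=cv2.convexHull(P)
    (cx,cy),rad=cv2.minEnclosingCircle(h); rc=cv2.minAreaRect(h)
    M=cv2.moments(h*1000); cen=np.array([M['m10'],M['m01']])/M['m00']/1000
    return 'circ',np.round([cx,cy,rad*2],4),'rect',np.round(rc[0],4),np.round(rc[1],4),round(rc[2],1),'cen',cen.round(4)
def measure(c):
    C=cloud(c); img=c['img']; hsv=cv2.cvtColor(img,cv2.COLOR_RGB2HSV)
    Z=C[:,:,2]
    sat=((hsv[:,:,1]>110)&(hsv[:,:,0]<22)&(hsv[:,:,2]>40)&(Z<.02)&(Z>-.01)).astype(np.uint8)
    n,l,st,ce=cv2.connectedComponentsWithStats(sat)
    for i in range(1,n):
        if st[i,4]<300: continue
        v,u=np.where(l==i); zz=np.median(Z[l==i])
        P=onplane(c,np.c_[u,v],.010)
        print('LOW px',ce[i].round(),st[i,4],'z',zz.round(4)); print('   ',*hullinfo(P[:,:2]))
    hi=((Z>.05)&(Z<.13)&(abs(C[:,:,1])<.5)&(C[:,:,0]>.25)&(C[:,:,0]<.95)).astype(np.uint8)
    n,l,st,ce=cv2.connectedComponentsWithStats(hi)
    for i in range(1,n):
        if st[i,4]<60: continue
        m=l==i; zt=np.percentile(Z[m],95); 
        print('HIGH px',ce[i].round(),st[i,4],'ztop',zt.round(4),'rgb',np.median(img[m],0))
        for lo,h in((zt-.006,zt+.006),(.065,.078)):
            k=m&(Z>lo)&(Z<h)
            if k.sum()<30: continue
            print('   ',round(float(lo),3),k.sum(),*hullinfo(C[k][:,:2]))
if __name__=='__main__':
    measure(grab(sys.argv[1]))
E
python3 m.py top; echo; python3 m.py scene
python3 - <<'E'
from h import *
c=grab('top'); i=c['img'][120:340,220:490,::-1]; cv2.imwrite('pics/z.png',cv2.resize(i,None,fx=2.9,fy=2.7,interpolation=3))
E
```

```text
LOW px [183. 132.] 1186 z 0.0104
    circ [0.7589 0.2308 0.0917] rect [0.7593 0.2311] [0.0886 0.0874] 29.5 cen [0.759  0.2309]
LOW px [292. 170.] 1561 z 0.0098
    circ [ 0.6775 -0.0054  0.1206] rect [ 0.6778 -0.0052] [0.1156 0.1178] 89.0 cen [ 0.6778 -0.0054]
LOW px [142. 236.] 3578 z 0.0117
    circ [0.5331 0.3136 0.1817] rect [0.5329 0.3132] [0.1118 0.1498] 77.7 cen [0.5329 0.3132]
LOW px [416. 234.] 1414 z 0.0096
    circ [ 0.5331 -0.2798  0.1302] rect [ 0.5322 -0.2777] [0.1146 0.1254] 27.0 cen [ 0.5333 -0.2788]
LOW px [278. 277.] 2220 z 0.0096
    circ [0.4441 0.0261 0.1532] rect [0.4438 0.0255] [0.1123 0.1123] 38.6 cen [0.4438 0.0258]
HIGH px [387. 118.] 241 ztop 0.1102 rgb [96. 89. 82.]
    0.104 54 circ [ 0.7602 -0.2001  0.0152] rect [ 0.76   -0.1993] [0.0134 0.0139] 89.2 cen [ 0.7601 -0.1995]
    0.065 32 circ [ 0.7587 -0.1987  0.0208] rect [ 0.7549 -0.1961] [0.0206 0.0093] 55.6 cen [ 0.7555 -0.1964]
HIGH px [290. 157.] 755 ztop 0.0985 rgb [96. 59. 32.]
    0.093 53 circ [ 0.6817 -0.0037  0.015 ] rect [ 0.6819 -0.0038] [0.0134 0.0142] 89.1 cen [ 0.6818 -0.0038]
    0.065 36 
[... 2236 characters left out ...]
558 0.0561] 81.9 cen [ 0.5384 -0.2848]
    0.065 134 circ [ 0.5387 -0.2845  0.0731] rect [ 0.5527 -0.2753] [0.0372 0.0728] 33.3 cen [ 0.5486 -0.2784]
HIGH px [287. 249.] 753 ztop 0.0961 rgb [113.  74.  42.]
    0.09 84 circ [ 0.6859 -0.0045  0.0497] rect [ 0.6841 -0.0049] [0.045 0.038] 71.2 cen [ 0.6852 -0.0053]
    0.065 101 circ [ 0.6888 -0.0072  0.057 ] rect [ 0.7011 -0.0054] [0.0249 0.0568] 8.1 cen [ 0.6984 -0.0047]
HIGH px [190. 290.] 313 ztop 0.1111 rgb [128. 122. 114.]
    0.105 54 circ [ 0.7615 -0.2026  0.0153] rect [ 0.7618 -0.2024] [0.0132 0.0147] 89.6 cen [ 0.7615 -0.2024]
    0.065 51 circ [ 0.7625 -0.2023  0.0223] rect [ 0.7659 -0.201 ] [0.0123 0.0218] 19.8 cen [ 0.765  -0.2011]
```

View pics/z.png

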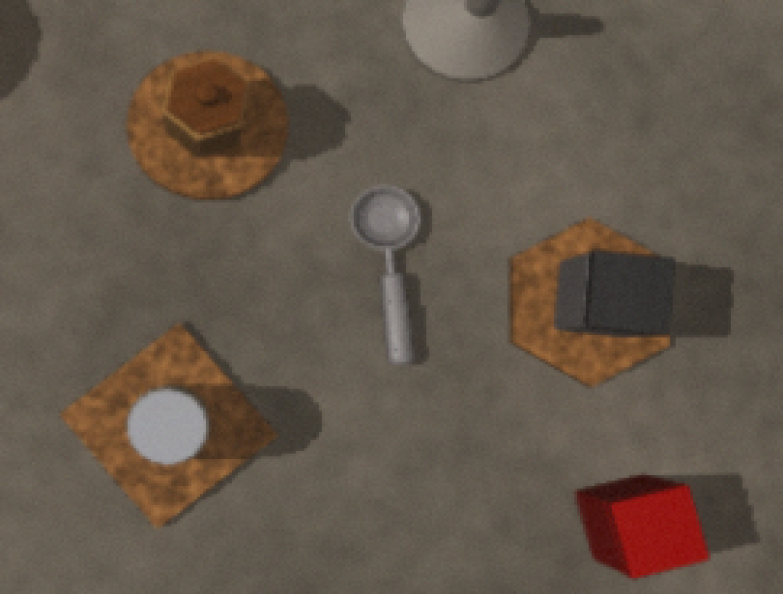

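carry_out:
  claw: 100
  steps:
    - [[-35,-52,0,-10],[-70,-104,0,-20],[-104,-156,0,-30],[-139,-208,0,-40],[-173,-260,0,-50],[-208,-312,0,-60],[-258,-331,0,-69],[-309,-350,0,-69],[-360,-369,0,-69],[-411,-388,0,-69],[-461,-407,0,-69],[-512,-426,0,-69],[-512,-426,0,-69],[-512,-426,0,-69],[-512,-426,0,-69]]

```text
time: 2.17
eef_pos: [0.4472, 0.0228, 0.2334]
tcp_rot: [[1.0, -0.002, -0.0], [-0.002, -1.0, -0.0], [-0.0, 0.0, -1.0]]
force: [-0.2, -0.4, 0.7]
width: 0.092
```

```bash
python3 - <<'E'
from h import *
from m import measure
c=grab('wrist','w1'); print(c['s']['eef_pos'],np.array(c['s']['tcp_rot']).round(3).tolist()); measure(c)
E
```

```text
[0.44721349 0.02281785 0.23343414] [[1.0, -0.002, -0.0], [-0.002, -1.0, -0.0], [-0.0, 0.0, -1.0]]
LOW px [278. 171.] 5570 z 0.0096
    circ [0.4421 0.0266 0.1559] rect [0.442  0.0265] [0.1113 0.1108] 38.6 cen [0.442  0.0265]
LOW px [461. 198.] 4682 z 0.0097
    circ [ 0.6741 -0.004   0.1217] rect [ 0.6684 -0.0014] [0.118  0.1089] 67.0 cen [ 0.6716 -0.0028]
LOW px [341. 375.] 2107 z 0.0099
    circ [ 0.5315 -0.2782  0.1299] rect [ 0.5314 -0.2588] [0.1289 0.0674] 0.1 cen [ 0.5308 -0.2616]
LOW px [228. 386.] 391 z 0.0112
    circ [ 0.3679 -0.2879  0.0718] rect [ 0.3714 -0.2768] [0.0436 0.0701] 71.4 cen [ 0.3685 -0.2815]
HIGH px [283. 194.] 2642 ztop 0.0927 rgb [230. 229. 231.]
    0.087 2268 circ [0.4457 0.025  0.0539] rect [0.4458 0.0253] [0.0522 0.0528] 86.4 cen [0.4456 0.0251]
    0.065 224 circ [0.4458 0.0298 0.0538] rect [0.4455 0.0404] [0.0536 0.0246] 1.4 cen [0.4454 0.0385]
HIGH px [511. 220.] 3887 ztop 0.098 rgb [140.  95.  59.]
    0.092 303 circ [ 0.6792 -0.0038  0.0169] rect [ 0.6791 -0.0041] [0.0157 0.0156] 25.2 cen [ 0.6791 -0.0038]
    0.065 512 circ [ 0.6794 -0.0039  0.0637] rect [0.6687 0.0051] [0.0635 0.0294] 50.0 cen [0.6701 0.0037]
```

View pics/w1.png

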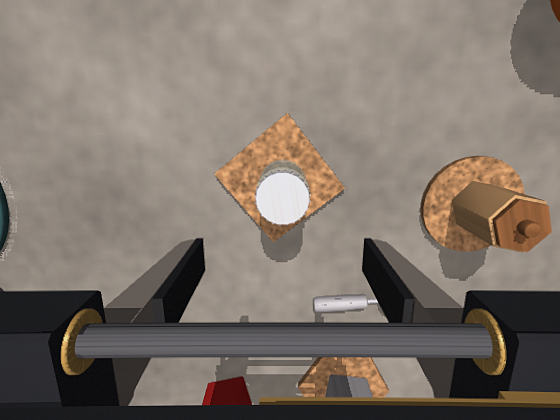

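The wrist view shows the jar lid at (283,194) on the square coaster. The jar comes out at (0.446, 0.025), which agrees with the top view to within 2 mm. Descending.

carry_out:
  claw: 100
  steps:
    - [[-1,-2,50,0],[-1,-2,100,0],[-1,-2,140,0],[-1,-2,170,0],[-1,-2,183,0],[-1,-2,183,0],[-1,-2,183,0]]

```text
time: 3.1
eef_pos: [0.447, 0.0262, 0.0515]
tcp_rot: [[1.0, 0.001, 0.002], [0.001, -1.0, -0.0], [0.002, 0.0, -1.0]]
force: [-0.4, -0.6, 0.3]
width: 0.0919
```

carry_out:
  claw: 0
  steps:
    - [[0,0,0,0],[0,0,0,0],[0,0,0,0],[0,0,0,0],[0,0,0,0],[0,0,0,0],[0,0,0,0],[0,0,0,0]]

```text
time: 4.1
eef_pos: [0.4462, 0.0263, 0.0507]
tcp_rot: [[1.0, 0.001, 0.0], [0.001, -1.0, -0.0], [0.0, 0.0, -1.0]]
force: [-1.6, -1.0, 5.0]
width: 0.0553
```

carry_out:
  steps:
    - [[0,0,-20,0],[0,0,-60,0],[0,0,-90,0],[10,-33,-90,0],[25,-83,-90,0],[40,-133,-90,0],[55,-183,-90,0],[70,-233,-90,0],[82,-270,-90,0],[87,-286,-90,0],[87,-286,-90,0],[87,-286,-90,0],[87,-286,-60,0],[87,-286,-30,0],[87,-286,-15,0],[87,-286,-8,0],[87,-286,-4,0],[87,-286,-2,0],[87,-286,-2,0],[87,-286,-2,0]]

```text
time: 6.6
eef_pos: [0.533, 0.3127, 0.053]
tcp_rot: [[1.0, 0.001, 0.001], [0.001, -1.0, 0.0], [0.001, -0.0, -1.0]]
force: [-0.2, -0.5, -1.6]
width: 0.0551
```

carry_out:
  claw: 100
  steps:
    - [[0,0,0,0],[0,0,0,0],[0,0,0,0],[0,0,0,0],[0,0,0,0]]

```text
time: 7.22
eef_pos: [0.5328, 0.3125, 0.0526]
tcp_rot: [[1.0, 0.001, -0.0], [0.001, -1.0, -0.0], [-0.0, 0.0, -1.0]]
force: [-0.1, -0.8, -0.2]
width: 0.0918
```

carry_out:
  steps:
    - [[0,0,-20,0],[0,0,-60,0],[0,0,-110,0],[0,0,-160,0],[0,0,-185,0],[0,50,-185,0],[0,100,-185,0],[0,140,-185,0],[0,140,-185,0]]

```text
time: 8.35
eef_pos: [0.5337, 0.1688, 0.2388]
tcp_rot: [[1.0, -0.004, 0.002], [-0.004, -1.0, -0.002], [0.002, 0.002, -1.0]]
force: [0.2, 0.8, -0.9]
width: 0.0921
```

```bash
python3 m.py top | grep -v '0.065'; python3 - <<'E'
from h import *
grab('top','t2');print(r.state()['time'])
E
```

```text
LOW px [183. 131.] 1170 z 0.0102
    circ [0.7596 0.2308 0.091 ] rect [0.7599 0.2304] [0.0869 0.0859] 88.4 cen [0.7599 0.2302]
LOW px [292. 170.] 1566 z 0.0099
    circ [ 0.6777 -0.0054  0.1204] rect [ 0.6778 -0.0062] [0.1176 0.1178] 89.1 cen [ 0.6778 -0.0056]
LOW px [416. 234.] 1405 z 0.0096
    circ [ 0.5331 -0.2798  0.1302] rect [ 0.5319 -0.2769] [0.1139 0.1236] 27.7 cen [ 0.5333 -0.2783]
LOW px [278. 277.] 2941 z 0.0096
    circ [0.4435 0.0254 0.1544] rect [0.4437 0.0255] [0.1124 0.112 ] 38.4 cen [0.4438 0.0256]
HIGH px [387. 118.] 244 ztop 0.1106 rgb [124.5 117.  108. ]
    0.105 53 circ [ 0.7597 -0.1996  0.0149] rect [ 0.7595 -0.1994] [0.0134 0.0133] 89.2 cen [ 0.7597 -0.1996]
HIGH px [290. 157.] 758 ztop 0.0986 rgb [126.  78.  43.]
    0.093 52 circ [ 0.6818 -0.0038  0.0155] rect [ 0.6818 -0.0038] [0.0135 0.0141] 89.8 cen [ 0.6819 -0.0038]
HIGH px [434. 228.] 1017 ztop 0.0896 rgb [49. 46. 45.]
    0.084 828 circ [ 0.5365 -0.2829  0.0758] rect [ 0.5362 -0.2819] [0.0558 0.0554] 82.3 cen [ 0.5362 -0.2821]
HIGH px [445. 316.] 1012 ztop 0.0795 rgb [188.  29.  25.]
    0.073 840 circ [ 0.3676 -0.2965  0.0776] rect [ 0.3679 -0.2964] [0.0557 0.0563] 11.5 cen [ 0.3678 -0.2964]
8.45
```

View pics/t2.png

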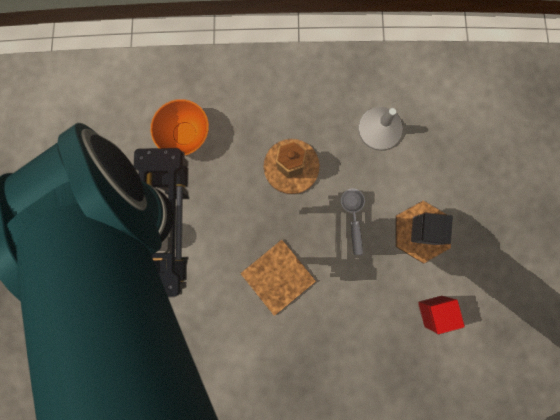

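```bash
python3 - <<'E'
from h import *
from m import measure
c=grab('wrist','w2');measure(c); measure(grab('scene','s2'))
E
```

```text
LOW px [283.  58.] 10425 z 0.0116
    circ [0.5316 0.3143 0.1819] rect [0.5314 0.3143] [0.1091 0.1492] 77.6 cen [0.533  0.3119]
LOW px [480. 135.] 4691 z 0.0104
    circ [0.7608 0.2272 0.0911] rect [0.7607 0.227 ] [0.0887 0.0879] 70.2 cen [0.7609 0.2271]
LOW px [226. 287.] 4555 z 0.0098
    circ [0.4507 0.0364 0.1416] rect [0.4429 0.0283] [0.1134 0.1118] 38.5 cen [0.4545 0.0308]
LOW px [360. 303.] 1089 z 0.0099
    circ [0.6383 0.0101 0.0733] rect [0.6386 0.0124] [0.0446 0.0684] 0.2 cen [0.6377 0.0067]
HIGH px [283.  44.] 3704 ztop 0.0948 rgb [225. 225. 231.]
    0.089 3340 circ [0.5321 0.3106 0.0544] rect [0.5325 0.3108] [0.0531 0.053 ] 31.2 cen [0.5323 0.3107]
    0.065 240 circ [0.5321 0.3091 0.0553] rect [0.5313 0.2967] [0.0276 0.0551] 86.2 cen [0.5318 0.2988]
HIGH px [406. 363.] 346 ztop 0.0998 rgb [138.  91.  57.]
    0.094 39 circ [ 0.676  -0.0057  0.011 ] rect [ 0.6754 -0.006 ] [0.0048 0.0107] 27.8 cen [ 0.6757 -0.0058]
LOW px [291. 185.] 1475 z 0.0088
    circ [0.4484 0.0233 0.1546] rect [0.4482 0.0233] [0.1131 0.1139] 38.4 cen [0.4482 0.0231]
LOW px [413. 210.] 1451 z 0.011
[... 1164 characters left out ...]
0546] 83.9 cen [ 0.5383 -0.285 ]
    0.065 133 circ [ 0.5377 -0.2849  0.0726] rect [ 0.5528 -0.275 ] [0.0362 0.0724] 33.3 cen [ 0.5488 -0.2782]
HIGH px [287. 249.] 750 ztop 0.0969 rgb [120.  78.  45.]
    0.091 55 circ [ 0.6904 -0.0012  0.0372] rect [ 0.6893 -0.0035] [0.0269 0.032 ] 38.6 cen [ 0.6897 -0.0016]
    0.065 102 circ [ 0.6887 -0.0071  0.0571] rect [ 0.7003 -0.0054] [0.0242 0.0569] 8.2 cen [ 0.6981 -0.0047]
HIGH px [190. 290.] 308 ztop 0.1111 rgb [134.  128.  120.5]
    0.105 54 circ [ 0.7617 -0.2028  0.0158] rect [ 0.7612 -0.2025] [0.0143 0.0129] 71.6 cen [ 0.7615 -0.2024]
    0.065 56 circ [ 0.7626 -0.2024  0.0226] rect [ 0.7662 -0.2013] [0.0126 0.022 ] 15.7 cen [ 0.7653 -0.2014]
```

carry_out:
  steps:
    - [[0,50,0,2],[0,110,0,4],[0,170,0,8],[0,230,0,8],[0,290,0,8],[1,350,0,8],[2,400,0,8],[2,440,0,8],[2,451,0,8],[2,451,0,8],[2,451,0,8]]

```text
time: 9.93
eef_pos: [0.5363, -0.2758, 0.2377]
tcp_rot: [[0.991, -0.134, 0.0], [-0.134, -0.991, 0.001], [0.0, -0.001, -1.0]]
force: [0.3, 0.5, 0.3]
width: 0.0922
```

```bash
python3 - <<'E'
from h import *
from m import measure
c=grab('wrist','w3');print(c['s']['eef_pos'],np.degrees(np.arctan2(c['s']['tcp_rot'][1][0],c['s']['tcp_rot'][0][0])));measure(c)
E
```

```text
[ 0.53627357 -0.27580423  0.23770473] -7.725695828942347
LOW px [280. 172.] 3791 z 0.0096
    circ [ 0.533  -0.2803  0.1303] rect [ 0.534  -0.2783] [0.1246 0.113 ] 58.1 cen [ 0.5331 -0.2787]
HIGH px [514.  84.] 1658 ztop 0.1099 rgb [134. 127. 123.]
    0.104 353 circ [ 0.7589 -0.2006  0.0171] rect [ 0.7585 -0.2006] [0.0136 0.0155] 63.5 cen [ 0.7583 -0.2001]
    0.065 272 circ [ 0.7576 -0.2     0.0224] rect [ 0.7534 -0.2002] [0.0129 0.0219] 1.2 cen [ 0.7543 -0.2002]
HIGH px [284. 201.] 3255 ztop 0.0888 rgb [93. 91. 94.]
    0.083 2996 circ [ 0.5351 -0.2816  0.0752] rect [ 0.5352 -0.2812] [0.054 0.055] 82.3 cen [ 0.5354 -0.2813]
    0.065 104 circ [ 0.5385 -0.2552  0.0517] rect [ 0.5386 -0.2548] [0.0009 0.0515] 82.5 cen [ 0.538  -0.2547]
HIGH px [130. 233.] 3349 ztop 0.0787 rgb [222.  47.  45.]
    0.073 2762 circ [ 0.3672 -0.2965  0.0753] rect [ 0.367  -0.2967] [0.0561 0.0561] 12.9 cen [ 0.3668 -0.2965]
    0.065 2080 circ [ 0.3674 -0.2965  0.0755] rect [ 0.367  -0.2967] [0.0561 0.0561] 12.9 cen [ 0.3668 -0.2965]
```

View pics/w3.png

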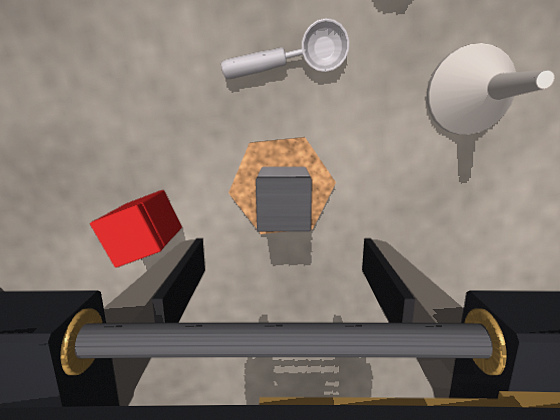

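The wrist view shows the tin at (284,204) on the hexagonal coaster, with its yaw matching the jaws. The jar stands 3–4 mm from the middle of the board.

carry_out:
  steps:
    - [[0,4,50,0],[0,4,100,0],[0,4,145,0],[0,4,173,0],[0,4,186,0],[0,4,186,0],[0,4,186,0]]

```text
time: 10.85
eef_pos: [0.536, -0.2825, 0.053]
tcp_rot: [[0.99, -0.138, 0.002], [-0.138, -0.99, -0.001], [0.002, 0.001, -1.0]]
force: [0.9, 0.2, 0.1]
width: 0.0919
```

carry_out:
  claw: 0
  steps:
    - [[0,0,0,0],[0,0,0,0],[0,0,0,0],[0,0,0,0],[0,0,0,0],[0,0,0,0],[0,0,0,0]]

```text
time: 11.72
eef_pos: [0.5351, -0.2826, 0.0517]
tcp_rot: [[0.99, -0.138, 0.0], [-0.138, -0.99, -0.0], [0.0, 0.0, -1.0]]
force: [0.2, -0.2, 1.8]
width: 0.0549
```

carry_out:
  steps:
    - [[0,0,-20,0],[0,0,-60,0],[0,0,-90,0],[-16,-35,-90,0],[-39,-85,-90,0],[-62,-135,-90,0],[-85,-185,-90,0],[-108,-235,-90,0],[-125,-273,-90,0],[-134,-292,-90,0],[-134,-292,-90,0],[-134,-292,-90,0],[-134,-292,-60,0],[-134,-292,-30,0],[-134,-292,-15,0],[-134,-292,-8,0],[-134,-292,-4,0],[-134,-292,-2,0],[-134,-292,0,0],[-134,-292,0,0]]

```text
time: 14.22
eef_pos: [0.4427, 0.0252, 0.0518]
tcp_rot: [[0.99, -0.138, 0.0], [-0.138, -0.99, -0.0], [0.0, 0.0, -1.0]]
force: [0.6, -0.5, -3.0]
width: 0.0549
```

carry_out:
  steps:
    - [[0,0,1,0],[0,0,1,0],[0,0,1,0]]

```text
time: 14.6
eef_pos: [0.4427, 0.0252, 0.0516]
tcp_rot: [[0.99, -0.138, 0.001], [-0.138, -0.99, -0.001], [0.001, 0.001, -1.0]]
force: [-3.1, -1.5, 9.9]
width: 0.0547
```

carry_out:
  claw: 100
  steps:
    - [[0,0,0,0],[0,0,0,0],[0,0,0,0],[0,0,0,0],[0,0,0,0]]

```text
time: 15.22
eef_pos: [0.4425, 0.0252, 0.0505]
tcp_rot: [[0.99, -0.138, -0.0], [-0.138, -0.99, -0.0], [-0.0, 0.0, -1.0]]
force: [0.4, -0.2, 0.1]
width: 0.0918
```

carry_out:
  steps:
    - [[0,0,-20,0],[0,0,-60,0],[0,0,-110,0],[0,0,-160,0],[0,0,-186,0],[0,0,-186,0],[0,0,-186,0]]

```text
time: 16.1
eef_pos: [0.4419, 0.025, 0.2357]
tcp_rot: [[0.99, -0.138, -0.001], [-0.138, -0.99, -0.0], [-0.001, 0.0, -1.0]]
force: [-0.8, -0.2, -0.1]
width: 0.0915
```

```bash
python3 - <<'E'
from h import *
from m import measure
c=grab('wrist','w4');print(c['s']['eef_pos'],c['s']['force']);measure(c)
E
```

```text
[0.44185527 0.02500666 0.23571304] [-0.80462645 -0.17841325 -0.11838601]
LOW px [284. 166.] 4467 z 0.0097
    circ [0.4423 0.0264 0.1555] rect [0.442  0.0264] [0.111  0.1109] 38.7 cen [0.4427 0.0329]
LOW px [470. 174.] 4924 z 0.0097
    circ [ 0.6742 -0.0039  0.1218] rect [ 0.6686 -0.0017] [0.1177 0.1094] 66.6 cen [ 0.6718 -0.0029]
LOW px [285. 231.] 353 z 0.0098
    circ [ 0.4355 -0.0281  0.0452] rect [ 0.434  -0.0391] [0.0228 0.0451] 82.0 cen [ 0.4342 -0.0355]
LOW px [375. 377.] 3136 z 0.01
    circ [ 0.532  -0.2783  0.1303] rect [ 0.5326 -0.2738] [0.0678 0.1301] 82.5 cen [ 0.5316 -0.2744]
LOW px [260. 389.] 327 z 0.0117
    circ [ 0.3645 -0.2807  0.0633] rect [ 0.3647 -0.2724] [0.0312 0.0618] 87.3 cen [ 0.366  -0.2756]
HIGH px [522. 190.] 3942 ztop 0.0984 rgb [142.  96.  60.]
    0.092 301 circ [ 0.6793 -0.0043  0.0169] rect [ 0.6796 -0.0034] [0.0167 0.0149] 7.9 cen [ 0.6797 -0.0036]
    0.065 513 circ [ 0.6796 -0.0032  0.0631] rect [0.6697 0.0055] [0.0628 0.0294] 48.5 cen [0.6707 0.0039]
HIGH px [284. 194.] 3349 ztop 0.0888 rgb [91. 89. 92.]
    0.083 3091 circ [0.4423 0.026  0.0756] rect [0.4422 0.0264] [0.0547 0.055 ] 82.1 cen [0.4423 0.0264]
    0.065 103 circ [0.4453 0.0526 0.0521] rect [0.4454 0.0531] [0.0009 0.0519] 82.6 cen [0.4434 0.0533]
```

View pics/w4.png

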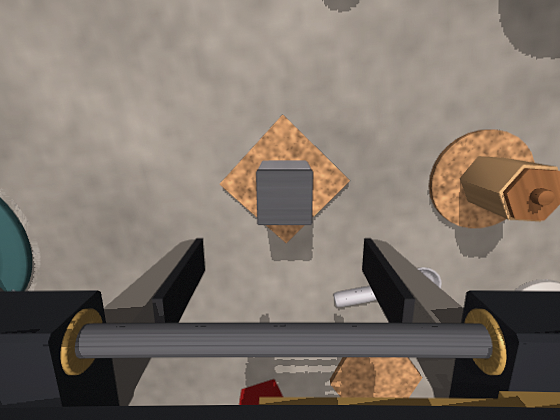

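The tin is centred on the square coaster to within 1 mm. Next I go above the caddy and measure its flats.

carry_out:
  steps:
    - [[40,0,0,0],[90,-2,0,0],[140,-3,0,0],[190,-4,0,0],[225,-4,0,0],[238,-4,0,0],[238,-4,0,0],[238,-4,0,0]]

```text
time: 17.15
eef_pos: [0.6776, -0.0032, 0.2363]
tcp_rot: [[0.991, -0.137, -0.001], [-0.137, -0.991, -0.0], [-0.001, 0.0, -1.0]]
force: [0.2, 0.3, 0.6]
width: 0.0917
```

```bash
python3 - <<'E'
from h import *
from m import measure
c=grab('wrist','w5');print(c['s']['eef_pos']);measure(c)
C=cloud(c);Z=C[:,:,2]
# caddy upper region: lid+shoulder
v,u=np.mgrid[0:420,0:560]
near=np.hypot(C[:,:,0]-.679,C[:,:,1]+.004)<.045
print(np.histogram(Z[near],bins=np.arange(.0,.105,.004)))
for lo,hi in((.076,.086),(.082,.095)):
    m=near&(Z>lo)&(Z<hi); P=C[m][:,:2].astype(np.float32); h=cv2.convexHull(P)[:,0]
    print(lo,m.sum(),h.round(4).tolist())
    # support widths by angle
    a=np.radians(np.arange(0,180,2)); w=[np.ptp(P@[np.cos(t),np.sin(t)]) for t in a]; mid=[(lambda q:(q.max()+q.min())/2)(P@[np.cos(t),np.sin(t)]) for t in a]
    print(np.c_[np.degrees(a),np.array(w)*1000].round(1)[::2].tolist())
cv2.imwrite('pics/w5z.png',cv2.resize(c['img'][100:280,180:400,::-1],None,fx=3,fy=3,interpolation=3))
E
```

```text
[ 0.67757369 -0.0031551   0.23629257]
LOW px [101. 176.] 4862 z 0.0096
    circ [0.4456 0.0265 0.1551] rect [0.4446 0.0273] [0.1142 0.112 ] 38.3 cen [0.4505 0.0277]
LOW px [282. 175.] 4449 z 0.0096
    circ [ 0.6768 -0.0045  0.1192] rect [ 0.6767 -0.0043] [0.1182 0.1169] 84.5 cen [ 0.6769 -0.0046]
LOW px [212. 380.] 3604 z 0.01
    circ [ 0.5342 -0.2766  0.1303] rect [ 0.534  -0.2775] [0.0825 0.1281] 81.8 cen [ 0.5345 -0.2775]
HIGH px [287. 195.] 2793 ztop 0.0987 rgb [151. 100.  63.]
    0.093 221 circ [ 0.6809 -0.0035  0.0159] rect [ 0.6807 -0.0031] [0.0151 0.0145] 5.3 cen [ 0.6808 -0.0032]
    0.065 84 circ [0.6787 0.0038 0.057 ] rect [0.6785 0.0151] [0.0568 0.0227] 0.9 cen [0.6805 0.0129]
HIGH px [ 49. 198.] 4674 ztop 0.0887 rgb [87. 85. 88.]
    0.083 3375 circ [0.4423 0.0257 0.0757] rect [0.4423 0.0262] [0.0554 0.0571] 83.1 cen [0.4424 0.0262]
    0.065 539 circ [0.4429 0.0262 0.075 ] rect [0.4577 0.0368] [0.0381 0.0748] 35.5 cen [0.4535 0.0328]
HIGH px [383. 367.] 337 ztop 0.1106 rgb [97. 92. 88.]
    0.105 186 circ [ 0.7585 -0.1991  0.0166] rect [ 0.7581 -0.1993] [0.0152 0.015
[... 2923 characters left out ...]
046627], [0.7103999853134155, -0.00989999994635582]]
[[0.0, 60.2], [4.0, 59.3], [8.0, 58.1], [12.0, 56.7], [16.0, 55.4], [20.0, 55.6], [24.0, 57.4], [28.0, 58.9], [32.0, 60.1], [36.0, 61.0], [40.0, 61.7], [44.0, 62.2], [48.0, 62.4], [52.0, 62.3], [56.0, 61.9], [60.0, 61.1], [64.0, 60.1], [68.0, 58.9], [72.0, 57.6], [76.0, 56.0], [80.0, 55.3], [84.0, 57.0], [88.0, 58.5], [92.0, 59.7], [96.0, 60.6], [100.0, 61.2], [104.0, 61.5], [108.0, 61.5], [112.0, 61.3], [116.0, 60.8], [120.0, 60.1], [124.0, 59.1], [128.0, 57.9], [132.0, 56.7], [136.0, 55.2], [140.0, 55.2], [144.0, 56.4], [148.0, 58.0], [152.0, 59.2], [156.0, 60.2], [160.0, 60.9], [164.0, 61.3], [168.0, 61.4], [172.0, 61.1], [176.0, 60.8]]
```

View pics/w5z.png

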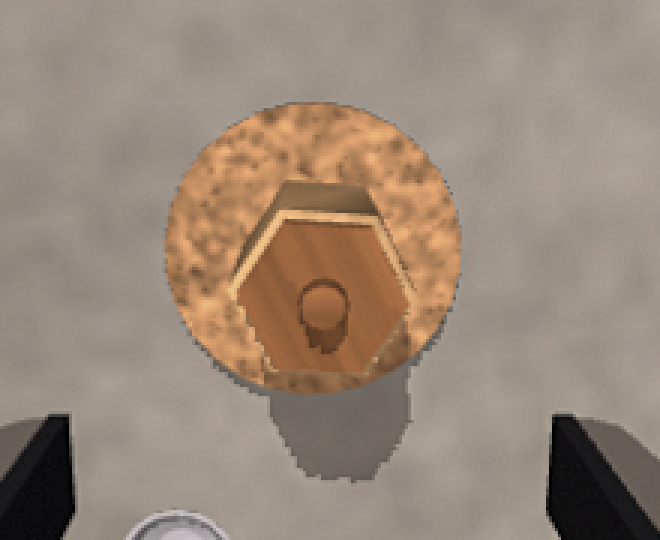

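carry_out:
  steps:
    - [[3,0,0,-10],[3,0,0,-20],[3,0,20,-26],[3,0,60,-26],[3,0,110,-26],[3,0,150,-26],[3,0,175,-26],[3,0,182,-26],[3,0,182,-26],[3,0,182,-26]]

```text
time: 18.45
eef_pos: [0.6827, -0.004, 0.0563]
tcp_rot: [[0.951, 0.31, 0.002], [0.31, -0.951, -0.0], [0.002, 0.001, -1.0]]
force: [0.5, -0.7, -0.4]
width: 0.0916
```

carry_out:
  claw: 0
  steps:
    - [[0,0,0,0],[0,0,0,0],[0,0,0,0],[0,0,0,0],[0,0,0,0],[0,0,0,0],[0,0,0,0]]

```text
time: 19.32
eef_pos: [0.6817, -0.0041, 0.0546]
tcp_rot: [[0.951, 0.31, -0.0], [0.31, -0.951, -0.0], [-0.0, 0.0, -1.0]]
force: [-0.9, 0.6, 0.5]
width: 0.0545
```

carry_out:
  steps:
    - [[0,0,-20,0],[0,0,-60,0],[0,0,-95,0],[-25,24,-95,0],[-63,60,-95,0],[-102,97,-95,0],[-140,134,-95,0],[-180,172,-95,0],[-210,201,-95,0],[-226,216,-95,0],[-226,216,-95,0],[-226,216,-90,0],[-226,216,-60,0],[-226,216,-30,0],[-226,216,-15,0],[-226,216,-8,0],[-226,216,-4,0],[-226,216,-2,0],[-226,216,0,0],[-226,216,0,0]]

```text
time: 21.82
eef_pos: [0.534, -0.2797, 0.0548]
tcp_rot: [[0.951, 0.31, 0.0], [0.31, -0.951, -0.0], [0.0, 0.0, -1.0]]
force: [0.3, -0.2, -2.7]
width: 0.0548
```

carry_out:
  steps:
    - [[0,0,0,0],[0,0,0.5,0],[0,0,0.5,0]]

```text
time: 22.2
eef_pos: [0.5341, -0.2797, 0.0545]
tcp_rot: [[0.951, 0.31, 0.0], [0.31, -0.951, -0.0], [0.0, 0.0, -1.0]]
force: [-1.2, 0.5, 0.8]
width: 0.0546
```

carry_out:
  claw: 100
  steps:
    - [[0,0,0,0],[0,0,0,0],[0,0,0,0],[0,0,0,0],[0,0,0,0]]

```text
time: 22.82
eef_pos: [0.5339, -0.2795, 0.054]
tcp_rot: [[0.951, 0.31, -0.0], [0.31, -0.951, -0.0], [-0.0, -0.0, -1.0]]
force: [-0.1, -0.3, 0.4]
width: 0.0918
```

carry_out:
  steps:
    - [[0,0,-20,0],[0,0,-60,0],[0,0,-110,0],[0,0,-160,0],[0,0,-185,0],[0,0,-185,0],[0,0,-185,0]]

```text
time: 23.7
eef_pos: [0.5333, -0.2794, 0.2386]
tcp_rot: [[0.951, 0.31, -0.001], [0.31, -0.951, 0.0], [-0.001, -0.001, -1.0]]
force: [0.4, -0.5, -1.0]
width: 0.0918
```

```bash
python3 - <<'E'
from h import *
from m import measure
c=grab('wrist','w6');print(c['s']['eef_pos']);measure(c)
E
```

```text
[ 0.53325271 -0.27937636  0.23855896]
LOW px [492.  16.] 3234 z 0.0094
    circ [ 0.6815 -0.0294  0.1118] rect [ 0.6869 -0.0469] [0.1116 0.0369] 17.1 cen [ 0.6849 -0.0441]
LOW px [283. 174.] 4438 z 0.0096
    circ [ 0.5323 -0.2803  0.1296] rect [ 0.5328 -0.2802] [0.1135 0.1286] 87.9 cen [ 0.5326 -0.2803]
HIGH px [121. 160.] 3807 ztop 0.0788 rgb [221.  46.  45.]
    0.073 3237 circ [ 0.3671 -0.296   0.0751] rect [ 0.3671 -0.2967] [0.0555 0.055 ] 13.1 cen [ 0.3672 -0.2965]
    0.065 2296 circ [ 0.3672 -0.296   0.0752] rect [ 0.3671 -0.2967] [0.0555 0.055 ] 13.1 cen [ 0.3672 -0.2965]
HIGH px [284. 194.] 2778 ztop 0.0989 rgb [155. 103.  65.]
    0.093 215 circ [ 0.5331 -0.2788  0.0161] rect [ 0.5333 -0.2786] [0.0151 0.0151] 38.1 cen [ 0.5332 -0.2787]
    0.065 97 circ [ 0.5285 -0.2639  0.0551] rect [ 0.5261 -0.2565] [0.0549 0.0157] 17.9 cen [ 0.5269 -0.2588]
HIGH px [523. 190.] 1369 ztop 0.1097 rgb [136. 129. 124.]
    0.104 287 circ [ 0.7581 -0.2004  0.0161] rect [ 0.7578 -0.2002] [0.0145 0.015 ] 57.7 cen [ 0.758  -0.2001]
    0.065 228 circ [ 0.7572 -0.2001  0.0215] rect [ 0.7526 -0.1999] [0.0213 0.0111] 87.5 cen [ 0.7534 -0.1999]
```

View pics/w6.png

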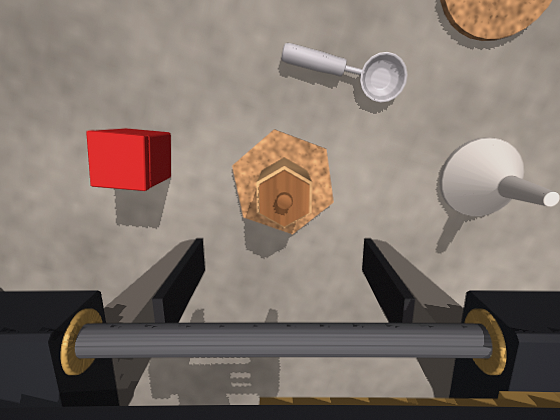

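The caddy is centred on the hexagonal coaster to within 2 mm. Now the jar.

carry_out:
  steps:
    - [[12,-37,0,0],[30,-94,0,0],[48,-150,0,0],[67,-206,0,0],[85,-262,0,0],[103,-318,0,0],[121,-374,0,0],[140,-431,0,0],[158,-487,0,0],[174,-537,0,0],[182,-562,0,0],[182,-562,0,0],[182,-562,0,0],[182,-562,40,0],[182,-562,90,0],[182,-562,140,0],[182,-562,170,0],[182,-562,186,0],[182,-562,186,0],[182,-562,186,0]]

```text
time: 26.25
eef_pos: [0.5336, 0.3114, 0.0545]
tcp_rot: [[0.951, 0.31, 0.002], [0.31, -0.951, 0.001], [0.002, -0.0, -1.0]]
force: [-1.0, 0.5, 1.4]
width: 0.092
```

carry_out:
  claw: 0
  steps:
    - [[0,0,0,0],[0,0,0,0],[0,0,0,0],[0,0,0,0],[0,0,0,0],[0,0,0,0],[0,0,0,0]]

```text
time: 27.12
eef_pos: [0.5327, 0.3112, 0.0532]
tcp_rot: [[0.951, 0.31, 0.0], [0.31, -0.951, -0.0], [0.0, 0.0, -1.0]]
force: [-0.5, 0.8, 2.8]
width: 0.0549
```

carry_out:
  steps:
    - [[0,0,-20,0],[0,0,-60,0],[0,0,-90,0],[4,35,-90,0],[10,85,-90,0],[15,135,-90,0],[21,185,-90,0],[27,235,-90,0],[33,285,-90,0],[37,328,-90,0],[39,345,-90,0],[39,345,-90,0],[39,345,-80,0],[39,345,-45,0],[39,345,-20,0],[39,345,-10,0],[39,345,-5,0],[39,345,-1,0],[39,345,1,0],[39,345,1,0]]

```text
time: 29.62
eef_pos: [0.6769, -0.0048, 0.0525]
tcp_rot: [[0.951, 0.31, 0.001], [0.31, -0.951, -0.0], [0.001, 0.0, -1.0]]
force: [0.4, 0.0, -1.8]
width: 0.055
```

carry_out:
  steps:
    - [[0,0,0.5,0],[0,0,0.5,0],[0,0,0.5,0]]

```text
time: 30.0
eef_pos: [0.6767, -0.0047, 0.0517]
tcp_rot: [[0.951, 0.31, 0.0], [0.31, -0.951, -0.0], [0.0, 0.0, -1.0]]
force: [0.1, -0.4, -1.3]
width: 0.055
```

carry_out:
  steps:
    - [[0,0,0.5,0],[0,0,0.5,0],[0,0,0.5,0]]

```text
time: 30.38
eef_pos: [0.6768, -0.0047, 0.0513]
tcp_rot: [[0.951, 0.31, 0.0], [0.31, -0.951, -0.0], [0.0, 0.0, -1.0]]
force: [-0.8, 0.9, 1.0]
width: 0.0553
```

carry_out:
  claw: 100
  steps:
    - [[0,0,0,0],[0,0,0,0],[0,0,0,0],[0,0,0,0],[0,0,0,0]]

```text
time: 31.0
eef_pos: [0.6767, -0.0047, 0.051]
tcp_rot: [[0.951, 0.31, -0.0], [0.31, -0.951, -0.0], [-0.0, 0.0, -1.0]]
force: [0.1, -0.3, 0.2]
width: 0.0921
```

carry_out:
  steps:
    - [[0,0,-20,0],[0,0,-60,0],[0,0,-110,0],[0,0,-160,0],[0,0,-185,0],[0,0,-185,0],[0,0,-185,0]]

```text
time: 31.88
eef_pos: [0.676, -0.0049, 0.2353]
tcp_rot: [[0.951, 0.31, -0.001], [0.31, -0.951, -0.0], [-0.001, 0.0, -1.0]]
force: [-0.9, 0.2, -0.9]
width: 0.0923
```

```bash
python3 - <<'E'
from h import *
from m import measure
c=grab('wrist','w7');print(c['s']['eef_pos']);measure(c);print();measure(grab('scene','s7'))
E
```

```text
[ 0.67604112 -0.00490837  0.2353162 ]
LOW px [429.  16.] 2466 z 0.01
    circ [0.7608 0.2232 0.0868] rect [0.766  0.2066] [0.0866 0.0367] 17.4 cen [0.7648 0.2098]
LOW px [110.  89.] 5892 z 0.0097
    circ [0.4447 0.0262 0.1554] rect [0.4438 0.027 ] [0.1137 0.1114] 38.6 cen [0.4501 0.0276]
LOW px [285. 174.] 4555 z 0.0096
    circ [ 0.6766 -0.0045  0.1189] rect [ 0.6763 -0.004 ] [0.1174 0.1173] 18.1 cen [ 0.6766 -0.0046]
HIGH px [51. 87.] 5948 ztop 0.0888 rgb [84. 83. 85.]
    0.083 4496 circ [0.4424 0.0262 0.0753] rect [0.4422 0.026 ] [0.0559 0.0564] 82.4 cen [0.4421 0.0263]
    0.065 642 circ [0.4431 0.0265 0.0744] rect [0.4581 0.037 ] [0.0373 0.0742] 35.0 cen [0.4538 0.0333]
HIGH px [284. 196.] 2614 ztop 0.0928 rgb [230. 229. 232.]
    0.087 2235 circ [ 0.676  -0.0046  0.054 ] rect [ 0.6762 -0.0043] [0.0526 0.0526] 76.8 cen [ 0.6761 -0.0045]
    0.065 228 circ [ 0.6752 -0.0008  0.054 ] rect [0.672  0.0102] [0.0538 0.0249] 16.1 cen [0.6725 0.0083]
HIGH px [300. 375.] 659 ztop 0.1099 rgb [104.  99.  95.]
    0.104 143 circ [ 0.7583 -0.1986  0.0153] rect [ 0.7575 -0.197 ] [0.0141 0.01
[... 1233 characters left out ...]
479] 31.8 cen [ 0.533  -0.2828]
    0.065 111 circ [ 0.5369 -0.2824  0.0634] rect [ 0.5502 -0.2781] [0.0282 0.0632] 17.9 cen [ 0.5483 -0.2783]
HIGH px [287. 247.] 726 ztop 0.0937 rgb [187.  184.  181.5]
    0.088 424 circ [ 0.6781 -0.008   0.0541] rect [ 0.6786 -0.0078] [0.0512 0.0511] 58.1 cen [ 0.6786 -0.0079]
    0.065 131 circ [ 0.6798 -0.0073  0.0549] rect [ 0.6918 -0.0069] [0.0292 0.0545] 2.5 cen [ 0.6895 -0.0072]
HIGH px [189. 290.] 311 ztop 0.1108 rgb [131. 125. 117.]
    0.105 54 circ [ 0.7616 -0.2028  0.0156] rect [ 0.7619 -0.2025] [0.0133 0.0143] 62.4 cen [ 0.7617 -0.2026]
    0.065 51 circ [ 0.7619 -0.2024  0.0222] rect [ 0.766  -0.2007] [0.0113 0.0219] 21.3 cen [ 0.7652 -0.2009]
```

View pics/w7.png

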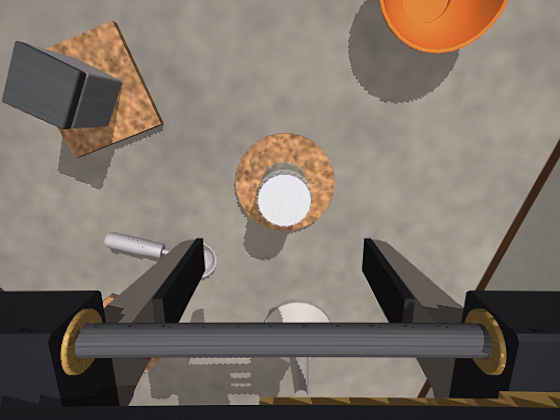

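View pics/s7.png

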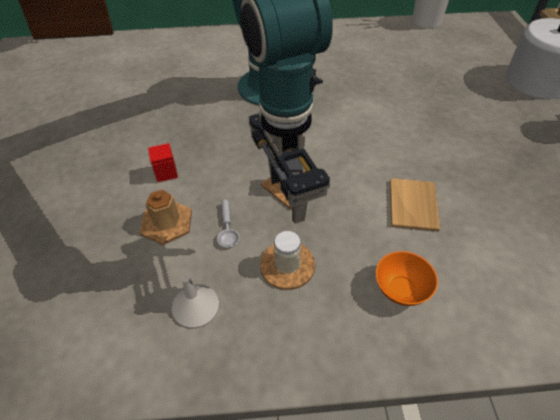

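The views show all three containers centred and upright: jar lid at (284,200) and tin at (62,85) in the wrist view, caddy at (160,205) in the scene view. The bystanders have not moved and the gripper is clear, so I hand in.

```bash
python3 - <<'E'
from station import r
print(r.close_job())
E
```

```text
the job is handed in; nothing more can be done
None
```

The three containers now stand on the coasters of their own shape, and I handed the job in at about 32 s of the 112 s allowed. `close_job` gives no verdict, so these results rest on my own camera checks.

I moved the jar onto the board and let go of it there, then took the tin to the square coaster, the caddy to the hexagonal one, and the jar from the board to the round one.

| Container | Place | Distance from its middle (wrist camera) |
|---|---|---|
| Jar | Round coaster | under 1 mm |
| Tin | Square coaster | under 1 mm by the shots taken over it; about 2 mm by the last, oblique one |
| Caddy | Hexagonal coaster | about 2 mm |
| Jar, halfway | Board | about 3–4 mm |

- **Heights:** the top of each container measured about 1 mm from what its size and the coaster's thickness predict, so all three are resting flat.
- **Bystanders:** the bowl and funnel measured within a few millimetres of where they started. I judged the teaspoon only by eye, and it looked unmoved.
- **Disagreement:** the scene camera put things about 3–6 mm off from the other two views. It gave container and coaster alike that offset, so the containers still came out centred. It also saw the tin only in part, behind the gripper.

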